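# Make up two cartridge rebuild kits

## Robot

A 7-joint arm with a two-finger parallel gripper is mounted at the origin on the work surface. World frame = base frame: x ahead of the robot, y to its left, z up, the work surface at z = 0. Lengths are in m, angles in rad, forces in N, time in s.
With the tool pointing down it reaches from about 0.425 to 0.875 m from the base axis. Payload 9.9 kg.
Tool frame: the origin (TCP) lies on the centre line of the jaws, within the pads' length; the fingertips stand 19 mm ahead of it and the grasp point (between the pads) is the TCP (arm.finger_overhang is the distance from the TCP to the fingertips, in m); z points along the fingers, y is the line along which they close (so a half turn about z gives the same grasp; the last joint's range is limited). The gripper opens to 85 mm and grips with 20 to 120 N. Pads are 22 mm wide; open, the fingers measure 114 mm over their backs; the gripper's body (76 mm by 85 mm) begins 54 mm behind the grasp point. The pads swing forward as they close: fully open they stand 13 mm farther back than shut.
Start: joints at [-1.398, 0.576, 0.025, 1.437, -0.015, 1.129, -0.057], TCP at [0.171, 0.653, 0.25] pointing down, gripper open.
Joint ranges: [-2.76, 2.76], [-0.34, 2.15], [-1.52, 1.57], [0.19, 2.46], [-1.09, 4.23], [0.17, 1.99], [-2.82, 2.82]. Speed limits (rad/s): [2.22, 2.22, 3.01, 3.01, 3.14, 3.14, 3.14].

## Interface

Orientations are given as a rotation vector (axis times angle).
In Python, from workcell import arm gives the robot as it stands. The module is installed in compiled form; this text tells all that it offers.
- The arm moves only by the tool arm_command, never from a script. Its argument "targets" is a list of rows, each a list of 3 entries, a list of its own where there are three numbers: the opening, from 0 (shut) to 1 (fully open), then the shift along the tool's x, y, z in cm, then the turn, a rotation vector about the tool's x, y, z in degrees. A call has 1 to 12 rows; each row shifts and turns the commanded pose from where the row before left it, along the tool's axes as they then stand; what a row does not reach is not made up. A row lasts 1/12 s, in which the tool goes at most 41.7 mm and 7.16 degrees, less where a joint would pass 70% of its speed; a pose out of reach is approached as far as the arm can. A call is refused whole if a number of a shift passes 4.17 or a number of a turn 7.16, either way. A call with a gripper value outside its range is refused whole. The fingers move at their own pace and stop on an object; "newtons" is the grip in N (left out, the last holds). Time passes only in rows, so rows that do not move let the fingers close. It gives the time, the measured TCP pose, the force, the opening and the grip force at its end, in the units of the state.
- arm.read_state(): the state, without advancing time (a new reading comes with each control period).
- arm.grab_frame(name): name is "side" or "top" or "wrist"; returns a dict with "image" (400x640x3 uint8, red, green, blue), "depth" (400x640 float32, m along the optical axis (not along the pixel's ray), 0 where there is no reading), "fx", "fy", "cx", "cy" (pixels), "dist" ([k1, k2, p1, p2, k3] as OpenCV has them; the pictures are not rectified), "extrinsics" (4x4, takes a point from camera to world coordinates). Camera axes: x right, y down, z forward; pixel columns grow to the right and rows downward; lengths in m; the calibration is good to about 2 mm. A picture is of the moment at which its call begins.
- arm.close_job(): hands the job in; it is judged then, once.
The state is a dict: "clock": time; "joints": joint angles; "joint_vel": joint speeds; "tau": joint torques, N m; "position": TCP position; "eef_rot": TCP orientation; "contact_force": force on the tool from outside, world axes, zero at the start; "moment": the same for the moment, N m; "opening": opening from 0.0 (shut) to 1.0 (fully open); "finger_force": force on a finger pad.
Only numpy, scipy, OpenCV 4.12 (cv2) and the standard library are available. Lean on these libraries where they do the work, as an engineer would, in place of code of your own. Each camera call takes 0.05 s, during which the arm holds its last target. There are 200 camera calls.

## Task

Make up two cartridge rebuild kits from the parts lying on the bench. In the three-bay tray put the large gear in the middle bay, the grease jar in the wide end bay and the bearing block in the narrow end bay; in the two-bay tray put the small gear in the wide bay and the end cap in the narrow bay. Set every part down upright and flat on the floor of its bay without dropping it, and leave the two bottles and the screwdriver where they are.

Things in the scene. Friction and masses are not known exactly. Their poses are not given: they have to be found in the camera images.
- gear_large: The large drive gear, white plastic, lying flat: toothed disc 58 mm across and 14 mm thick, with a round boss 20 mm across standing on its middle up to 40 mm total height (grip the boss). Origin at the centre of its underside, z up the axis.
- gear_small: The small drive gear, white plastic, lying flat: toothed disc 40 mm across and 14 mm thick, with a round boss 14 mm across on its middle up to 36 mm total height (grip the boss). Origin at the centre of its underside, z up the axis.
- jar: Small upright round grease jar, white with a flat metal lid, a straight cylinder 42 mm across, 46 mm high. Origin at the centre of its underside, z up.
- bearing: Bearing block, light grey plastic, shaped like an upturned T: foot 60 (x) x 24 (y) x 14 mm high, on its middle a thick block 34 (x) x 24 (y) mm up to 38 mm total height, with a brass bush showing in both of its 34 mm wide faces. Grip across the 24 mm (y). Origin at the centre of its underside, z up.
- end_cap: End cap, light grey plastic: flat base 62 (x) x 28 (y) x 7 mm thick, with one thin upright rib 46 (x) x 10 (y) mm on its middle up to 40 mm total height. Grip the rib across its 10 mm (y). Origin at the centre of its underside, z up.
- tray_three: Light wooden kitting tray fixed to the bench; origin at the centre of its underside, x along its length, y across, z up. Outside 204 x 84 x 14 mm high; floor 3 mm thick, walls and dividers 3 mm, every bay 78 mm across (y). Three bays in a row: wide end bay (68 mm long, centre at x = -65 mm), middle bay, the longest (78 mm long, centre at x = +11 mm), narrow end bay (46 mm long, centre at x = +76 mm).
- tray_two: Light wooden kitting tray fixed to the bench; origin at the centre of its underside, x along its length, y across, z up. Outside 123 x 84 x 14 mm high; floor 3 mm thick, walls and dividers 3 mm, every bay 78 mm across (y). Two bays: wide bay (68 mm long, centre at x = -24.5 mm) and narrow bay (46 mm long, centre at x = +35.5 mm).
- toner_bottle: Bystander: gold toner bottle, 90 mm across, 200 mm high, standing. Origin at the centre of its underside.
- cleaner_bottle: Bystander: red cleaner bottle, 52 mm across, 150 mm high, standing. Origin at the centre of its underside.
- screwdriver: Bystander: screwdriver with a yellow handle, lying on the bench, 160 mm long along its x axis.

How it is judged:
By the outcome, as a careful person would: the job done as asked, in the order asked, and still so for the second after the job is handed in, with the robot touching nothing.
It also fails if it takes over 115 s, if anything falls off the work surface, if the arm or the gripper's body presses on something with over 40 N, if the wrist force passes 120 N, or if a joint passes its speed limit or range.

## Working session

There is one attempt and no reset: what is moved stays moved. The work goes in short steps, Python scripts to look and compute and a tool call to move; the robot and the scene stay as the last step left them, time stands still between calls to the robot, and variables do not carry over. Pictures are saved under pics/ and viewed, at most 14 in all, crops included, and the job is handed in when it is done.

Besides the shell and the picture viewer there is one more tool, called after "Emit:" by a JSON object that holds its "method" and its "body", one argument or row to a line. arm_command: Moves the arm, as the interface text tells. Its arguments: {"type":"object","properties":{"targets":{"type":"array","items":{"type":"array"}},"newtons":{"type":"number"}},"required":["targets"]}

```bash
mkdir -p pics; cat > h.py <<'E'
import numpy as np, cv2
from workcell import arm
from scipy.spatial.transform import Rotation as R
def grab(n,save=None):
    f=arm.grab_frame(n)
    if save: cv2.imwrite('pics/'+save,f['image'][:,:,::-1])
    return f
def cloud(f):
    h,w=f['depth'].shape
    u,v=np.meshgrid(np.arange(w),np.arange(h))
    K=np.array([[f['fx'],0,f['cx']],[0,f['fy'],f['cy']],[0,0,1]])
    p=cv2.undistortPoints(np.stack([u,v],-1).reshape(-1,1,2).astype(float),K,np.array(f['dist'])).reshape(h,w,2)
    d=f['depth']; P=np.dstack([p*d[...,None],d])
    E=np.array(f['extrinsics']); W=P@E[:3,:3].T+E[:3,3]; W[d==0]=np.nan
    return W
E
python3 - <<'E'
from h import *
for n in('top','side'):
    f=grab(n,n+'1.png'); W=cloud(f); np.savez(n+'1.npz',W=W,im=f['image']); print(n,np.round(f['extrinsics'],3).tolist(),f['fx'])
    for v in range(50,400,100): print([np.round(W[v,u],3).tolist() for u in range(60,640,130)])
s=arm.read_state();print(s)
E
```

```text
top [[0.029, -0.995, 0.097, 0.412], [-0.999, -0.031, -0.016, 0.016], [0.019, -0.097, -0.995, 1.282], [0.0, 0.0, 0.0, 1.0]] 509.7968933167041
[[0.906, 0.671, -0.006], [0.918, 0.341, -0.003], [0.931, 0.005, -0.002], [0.942, -0.333, 0.001], [0.951, -0.67, 0.003]]
[[0.637, 0.627, 0.045], [0.656, 0.326, 0.001], [0.667, -0.003, -0.0], [0.678, -0.335, -0.0], [0.688, -0.668, 0.0]]
[[0.396, 0.633, -0.006], [0.404, 0.314, -0.003], [0.413, -0.01, -0.0], [0.423, -0.336, 0.0], [0.433, -0.664, -0.003]]
[[0.156, 0.61, 0.001], [0.162, 0.3, -0.001], [0.169, -0.017, -0.003], [0.177, -0.338, -0.006], [0.188, -0.657, -0.002]]
side [[-0.693, -0.402, 0.599, -0.059], [-0.721, 0.374, -0.583, 0.578], [0.011, -0.836, -0.549, 0.576], [0.0, 0.0, 0.0, 1.0]] 384.8907272816744
[[1.349, 0.324, 0.321], [1.348, -0.093, 0.256], [1.352, -0.761, 0.159], [1.356, -2.032, -0.016], [0.026, 0.213, 0.513]]
[[1.354, 0.419, 0.016], [1.348, -0.021, -0.13], [0.79, -0.23, 0.001], [0.493, -0.564, -0.002], [0.008, 0.16, 0.414]]
[[0.823, 0.553, -0.0], [0.62, 0.334, 0.001], [0.421, 0.119, -0.0], [0.217, -0.096, 0.001], [-0.023, 0.069, 0.25]]
[[0.535, 0.626, -0.0], [0.384, 0.46, 0.001], [0.233, 0.297, -0.001], [0.078, 0.135, -0.001], [-0.083, -0.018, 0.01]]
{'clock': 0.1, 'joints': array([-1.39776829,  0.57640576,  0.02484136,  1.43779805, -0.01501125,
        1.12901368, -0.05649887]), 'joint_vel': array([-0.00016149, -0.00248634, -0.00068881, -0.00034923, -0.00034281,
        0.00024538, -0.00072571]), 'tau': array([ 6.52860064e-03, -7.67306685e+01,  2.25838557e+00, -2.86608410e+01,
        1.60314760e-02,  8.64038011e-03, -9.20202325e-06]), 'position': array([0.17134992, 0.65250767, 0.24956632]), 'eef_rot': array([-4.02247180e-01, -3.11560647e+00,  2.25395705e-03]), 'contact_force': array([-0.40216292, -0.60166824,  0.17851802]), 'moment': array([-0.01616618,  0.01309124, -0.00236934]), 'finger_force': 0.0, 'opening': 0.9983339034231102}
```

View pics/top1.png

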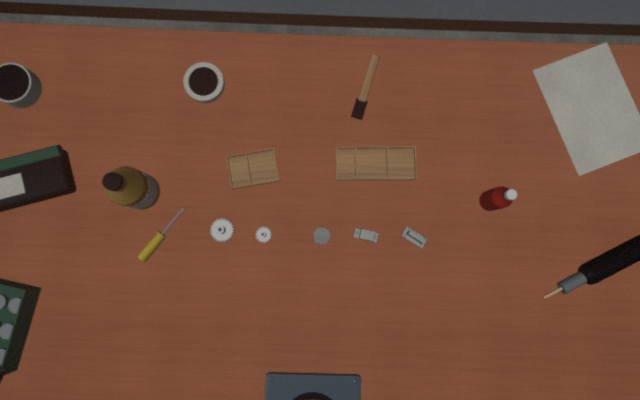

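View pics/side1.png

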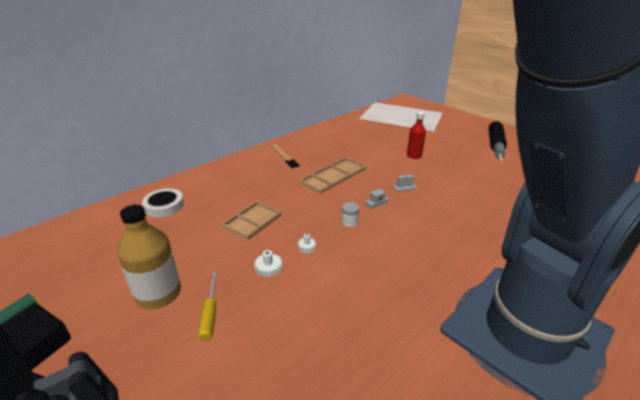

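The top view shows the large gear at (222,230), small gear (264,235), jar (321,236), bearing (366,235) and end cap (414,237). Tray_two is at (254,168) with its narrow bay on the left. Tray_three is at (375,163), with the narrow bay on the left and the wide bay on the right. The bottles are at (130,188) and (497,199), the screwdriver at (160,235). The side view agrees.

```bash
python3 - <<'E'
from h import *
d=np.load('top1.npz');W=d['W'];im=d['im']
cv2.imwrite('pics/topc.png',cv2.resize(im[135:255,205:435,::-1],None,fx=3.4,fy=3.4,interpolation=cv2.INTER_CUBIC))
hsv=cv2.cvtColor(im,cv2.COLOR_RGB2HSV)
for n,(u,v) in dict(gl=(222,230),gs=(264,235),jar=(321,236),br=(366,235),ec=(414,237),t2=(254,168),t3=(375,163)).items():
    r=45 if n[0]=='t' else 18
    m=np.zeros(im.shape[:2],bool); m[max(0,v-22 if n[0]=='t' else v-r):v+(22 if n[0]=='t' else r),u-r:u+r]=1
    s=hsv[...,1]; 
    m&= (s<150) if n[0]=='t' else (s<90)
    k,l,st,c=cv2.connectedComponentsWithStats(m.astype(np.uint8)); i=1+np.argmax(st[1:,4]); m=l==i
    P=W[m]; P=P[~np.isnan(P[:,0])]
    (cx,cy),wh,a=cv2.minAreaRect(P[:,:2].astype(np.float32))
    print(n,m.sum(),np.round([cx,cy,*wh],3),round(a,1),'z',np.round(np.percentile(P[:,2],[5,50,95]),3),'reach',round(np.hypot(cx,cy),3))
E
```

```text
gl 456 [0.458 0.237 0.058 0.06 ] 2.4 z [-0.002  0.012  0.038] reach 0.515
gs 213 [0.448 0.133 0.039 0.04 ] 58.0 z [-0.003  0.012  0.034] reach 0.467
jar 240 [ 0.449 -0.011  0.04   0.04 ] 49.9 z [0.033 0.044 0.048] reach 0.45
br 259 [ 0.455 -0.123  0.062  0.025] 78.4 z [0.    0.032 0.039] reach 0.471
ec 297 [ 0.453 -0.245  0.065  0.029] 57.8 z [-0.001  0.007  0.041] reach 0.515
t2 3960 [0.618 0.165 0.112 0.227] 1.8 z [-0.006 -0.001  0.01 ] reach 0.639
t3 3960 [ 0.64  -0.144  0.113  0.23 ] 1.8 z [-0.005  0.001  0.012] reach 0.656
```

View pics/topc.png

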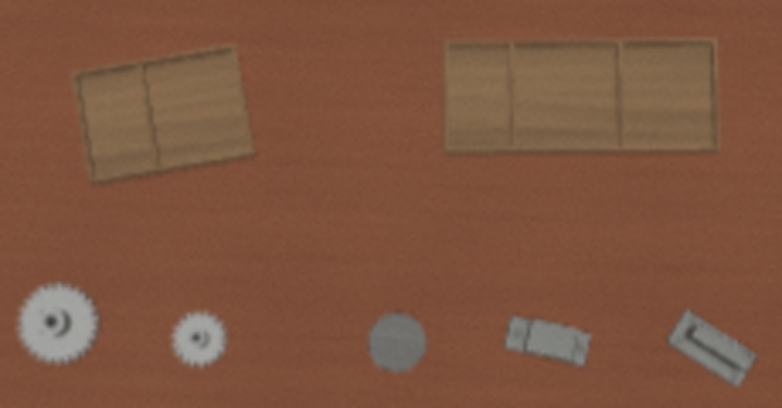

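```bash
cat >> h.py <<'E'
def px2w(f,px,z):
    K=np.array([[f['fx'],0,f['cx']],[0,f['fy'],f['cy']],[0,0,1]]);E=np.array(f['extrinsics'])
    p=cv2.undistortPoints(np.array(px,float).reshape(-1,1,2),K,np.array(f['dist'])).reshape(-1,2)
    r=np.c_[p,np.ones(len(p))]@E[:3,:3].T
    return E[:3,3]+r*((z-E[2,3])/r[:,2])[:,None]
def plan(xyz=None,yaw=None):
    """remaining shift in tool axes (cm) and turn about tool axes (deg) to reach xyz, tool y at world yaw deg, pointing down"""
    s=arm.read_state();r=R.from_rotvec(s['eef_rot']);M=r.as_matrix()
    y0=np.degrees(np.arctan2(M[1,1],M[0,1]))
    print('t',round(s['clock'],1),'pos',np.round(s['position'],4),'toolY yaw',round(y0,2),'open',round(s['opening'],3),'F',np.round(s['contact_force'],1),'ff',round(s['finger_force'],1),'j7',np.round(s['joints'][[0,6]],2))
    if yaw is not None:
        yaw=y0+(yaw-y0+90)%180-90; a=np.radians(yaw)
        T=np.array([[np.sin(a),np.cos(a),0],[-np.cos(a),np.sin(a),0],[0,0,-1.]]); 
        T[:,0]=np.cross(T[:,1],T[:,2])
        print('turn deg',np.round((r.inv()*R.from_matrix(T)).as_rotvec(degrees=True),2)); M=T
    if xyz is not None: print('shift cm (after turn)',np.round(M.T@(np.array(xyz)-s['position'])*100,2))
E
python3 - <<'E'
from h import *
f=grab('top')
c=lambda L:[(205+(x+.5)/3.4-.5,135+(y+.5)/3.4-.5) for x,y in L]
for n,L in dict(t3=[(445,40),(716,40),(716,152),(445,152)],t2=[(75,73),(236,46),(255,154),(92,182)]).items():
    P=px2w(f,c(L),.014);ctr=P.mean(0); v=(P[0]+P[3]-P[1]-P[2])/2
    print(n,np.round(P[:,:2],3).tolist(),ctr.round(4),np.linalg.norm(v).round(3),np.degrees(np.arctan2(v[1],v[0])).round(1))
print(arm.finger_overhang); plan([.458,.237,.25],90)
fw=grab('wrist'); E=np.array(fw['extrinsics']);r=R.from_rotvec(arm.read_state()['eef_rot']).as_matrix()
print('wristcam in tool',(r.T@(E[:3,3]-arm.read_state()['position'])).round(3),(r.T@E[:3,:3]).round(2).tolist(),fw['fx'])
E
```

```text
t3 [[0.675, -0.041], [0.681, -0.243], [0.597, -0.244], [0.591, -0.044]] [ 0.6362 -0.1431  0.014 ] 0.201 91.8
t2 [[0.641, 0.231], [0.665, 0.113], [0.585, 0.096], [0.561, 0.215]] [0.6131 0.164  0.014 ] 0.121 101.6
0.019
t 0.1 pos [0.1713 0.6525 0.2496] toolY yaw 75.29 open 0.999 F [-0.7 -0.4  0.6] ff 0.0 j7 [-1.4  -0.06]
turn deg [-8.000e-02 -1.000e-02 -1.471e+01]
shift cm (after turn) [-2.867e+01 -4.155e+01 -4.000e-02]
wristcam in tool [ 0.069 -0.001 -0.123] [[-0.0, -0.96, -0.27], [1.0, -0.0, 0.0], [-0.0, -0.27, 0.96]] 297.37281911376306
```

Emit:
{"method": "arm_command", "body": {
  "targets": [
    [1,[0,0,0],[0,0,-4.9]],
    [1,[0,0,0],[0,0,-4.9]],
    [1,[0,0,0],[0,0,-4.9]],
    [1,[-1.79,-2.6,0],[0,0,0]],
    [1,[-1.79,-2.6,0],[0,0,0]],
    [1,[-1.79,-2.6,0],[0,0,0]],
    [1,[-1.79,-2.6,0],[0,0,0]],
    [1,[-1.79,-2.6,0],[0,0,0]],
    [1,[-1.79,-2.6,0],[0,0,0]],
    [1,[-1.79,-2.6,0],[0,0,0]],
    [1,[-1.79,-2.6,0],[0,0,0]]
  ],
  "newtons": 30
}}

```text
clock: 1.12
position: [0.3152, 0.4434, 0.2503]
eef_rot: [0.0, 3.142, -0.0]
contact_force: [1.8, -0.4, -0.1]
opening: 1.002
finger_force: 0.0
```

Emit:
{"method": "arm_command", "body": {
  "targets": [
    [1,[-1.79,-2.6,0],[0,0,0]],
    [1,[-1.79,-2.6,0],[0,0,0]],
    [1,[-1.79,-2.6,0],[0,0,0]],
    [1,[-1.79,-2.6,0],[0,0,0]],
    [1,[-1.79,-2.6,0],[0,0,0]],
    [1,[-1.79,-2.6,0],[0,0,0]],
    [1,[-1.79,-2.6,0],[0,0,0]],
    [1,[-1.79,-2.6,0],[0,0,0]],
    [1,[0,0,1],[0,0,0]],
    [1,[0,0,0],[0,0,0]]
  ]
}}

```text
clock: 1.95
position: [0.4582, 0.2346, 0.2392]
eef_rot: [-0.007, -3.14, 0.002]
contact_force: [-1.1, -0.1, -0.5]
opening: 1.002
finger_force: 0.0
```

```bash
python3 - <<'E'
from h import *
f=grab('wrist','w1.png'); plan([.458,.237,.15],90)
W=cloud(f);s=cv2.cvtColor(f['image'],cv2.COLOR_RGB2HSV)[...,1]
near=np.hypot(W[...,0]-.458,W[...,1]-.237)<.045
m=near&(W[...,2]>.033)&(W[...,2]<.05)
P=W[m];print(m.sum(),'boss',cv2.minEnclosingCircle(P[:,:2].astype(np.float32)),np.median(P[:,2]))
m=near&(W[...,2]>.008)&(W[...,2]<.02);P=W[m];print(m.sum(),'disc',cv2.minEnclosingCircle(P[:,:2].astype(np.float32)),np.median(P[:,2]))
E
```

```text
t 2.0 pos [0.4574 0.2363 0.2397] toolY yaw 89.91 open 1.001 F [-0.7  0.4  0.2] ff 0.0 j7 [-0.6   1.02]
turn deg [-0.04 -0.09 -0.09]
shift cm (after turn) [-0.06  0.07  8.97]
252 boss ((0.4561317563056946, 0.23708850145339966), 0.010136161930859089) 0.03906606484832151
1412 disc ((0.45609745383262634, 0.23711085319519043), 0.0292897317558527) 0.013013682738723636
```

View pics/w1.png

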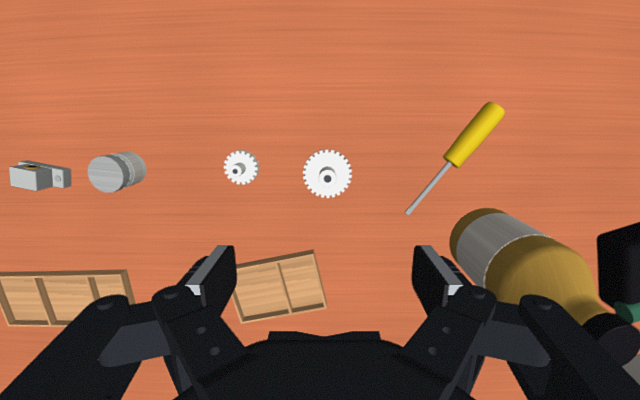

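```bash
python3 - <<'E'
from h import *
s=arm.read_state();f=grab('wrist');W=cloud(f);M=R.from_rotvec(s['eef_rot']).as_matrix()
T=(W-s['position'])@M
m=(T[...,2]>-.05)&(T[...,2]<.05)&(abs(T[...,0])<.05)
P=T[m];print(len(P),np.percentile(P,[1,50,99],axis=0).round(3))
E
```

```text
14832 [[-0.01  -0.072 -0.05 ]
 [ 0.008 -0.039 -0.044]
 [ 0.014  0.071  0.004]]
```

Emit:
{"method": "arm_command", "body": {
  "targets": [
    [1,[0.13,0.08,3],[0,0,0]],
    [1,[0,0,3],[0,0,0]],
    [1,[0,0,3],[0,0,0]],
    [1,[0,0,3],[0,0,0]],
    [1,[0,0,3],[0,0,0]],
    [0.6,[0,0,2],[0,0,0]],
    [0.6,[0,0,1.5],[0,0,0]],
    [0.6,[0,0,0],[0,0,0]],
    [0.5,[0,0,0],[0,0,0]],
    [0.4,[0,0,0],[0,0,0]],
    [0.4,[0,0,0],[0,0,0]],
    [0.4,[0,0,0],[0,0,0]]
  ]
}}

```text
clock: 3.05
position: [0.457, 0.2382, 0.0565]
eef_rot: [-0.0, 3.14, 0.002]
contact_force: [-0.7, -0.1, 0.9]
opening: 0.401
finger_force: 0.0
```

```bash
python3 - <<'E'
from h import *
s=arm.read_state();f=grab('wrist','w2.png');W=cloud(f);M=R.from_rotvec(s['eef_rot']).as_matrix()
T=(W-s['position'])@M
m=(T[...,2]>-.05)&(T[...,2]<.05)&(abs(T[...,0])<.05)&(abs(T[...,1])<.06)
P=T[m];print(len(P),np.percentile(P,[1,50,99],axis=0).round(3))
plan([.4561,.2371,.036],90)
E
```

```text
21700 [[-0.022 -0.052 -0.05 ]
 [ 0.008 -0.001 -0.031]
 [ 0.026  0.051  0.046]]
t 3.1 pos [0.4569 0.238  0.0563] toolY yaw 90.0 open 0.4 F [ 1.7  0.2 -0.3] ff 0.0 j7 [-0.58  1.02]
turn deg [0.06 0.09 0.  ]
shift cm (after turn) [ 0.08 -0.09  2.03]
```

View pics/w2.png

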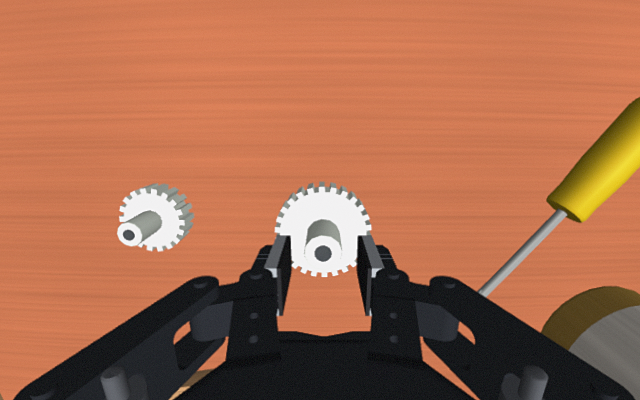

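The boss sits centred between the pads at (322,250), and the small gear is clear at (155,215). Lowering and gripping.

Emit:
{"method": "arm_command", "body": {
  "targets": [
    [0.4,[0.08,-0.09,1.2],[0,0,0]],
    [0.4,[0,0,1.1],[0,0,0]],
    [0.4,[0,0,0],[0,0,0]],
    [0,[0,0,0],[0,0,0]],
    [0,[0,0,0],[0,0,0]],
    [0,[0,0,0],[0,0,0]],
    [0,[0,0,0],[0,0,0]],
    [0,[0,0,0],[0,0,0]],
    [0,[0,0,0],[0,0,0]]
  ]
}}

```text
clock: 3.85
position: [0.4563, 0.2371, 0.0334]
eef_rot: [0.001, 3.14, 0.002]
contact_force: [0.3, -0.1, 5.8]
opening: 0.222
finger_force: 30.7
```

Emit:
{"method": "arm_command", "body": {
  "targets": [
    [0,[0,0,-1],[0,0,0]],
    [0,[0,0,-2],[0,0,0]],
    [0,[0,0,-3],[0,0,0]],
    [0,[0,0,-3],[0,0,0]],
    [0,[0,0,0],[0,0,0]]
  ]
}}

```text
clock: 4.27
position: [0.4578, 0.2378, 0.1279]
eef_rot: [0.001, 3.135, 0.006]
contact_force: [0.8, 1.3, -0.9]
opening: 0.221
finger_force: 29.8
```

```bash
python3 - <<'E'
from h import *
a=np.radians(91.8); c=np.array([.6362,-.1431])+.011*np.array([np.cos(a),np.sin(a)])
print(c);plan([*c,.12],91.8)
E
```

```text
[ 0.63585448 -0.13210543]
t 4.3 pos [0.4578 0.2378 0.1279] toolY yaw 89.96 open 0.221 F [ 0.8  1.3 -0.9] ff 29.8 j7 [-0.59  1.02]
turn deg [ 0.22  0.38 -1.84]
shift cm (after turn) [-16.63 -37.53   0.79]
```

Emit:
{"method": "arm_command", "body": {
  "targets": [
    [0,[-1,-2.3,0],[0,0,0]],
    [0,[-1,-2.3,0],[0,0,0]],
    [0,[-1,-2.3,0],[0,0,0]],
    [0,[-1,-2.3,0],[0,0,0]],
    [0,[-1,-2.3,0],[0,0,0]],
    [0,[-1,-2.3,0],[0,0,0]],
    [0,[-1,-2.3,0],[0,0,0]],
    [0,[-1,-2.3,0],[0,0,0]],
    [0,[-1,-2.3,0],[0,0,0]],
    [0,[-1,-2.3,0],[0,0,0]],
    [0,[0,0,0],[0,0,0]],
    [0,[0,0,0],[0,0,0]]
  ]
}}

```text
clock: 5.27
position: [0.5558, 0.0049, 0.1227]
eef_rot: [0.006, 3.141, -0.001]
contact_force: [0.4, 0.5, -0.1]
opening: 0.22
finger_force: 29.9
```

```bash
python3 - <<'E'
from h import *
f=grab('wrist','w3.png');W=cloud(f); plan([.6359,-.132,.12],91.8)
np.savez('w3.npz',W=W,im=f['image'])
E
```

```text
t 5.3 pos [0.5554 0.0064 0.1226] toolY yaw 89.92 open 0.222 F [-0.1 -0.2 -0.4] ff 29.9 j7 [-0.1   1.47]
turn deg [ 0.01  0.   -1.88]
shift cm (after turn) [ -7.61 -14.09   0.26]
```

View pics/w3.png

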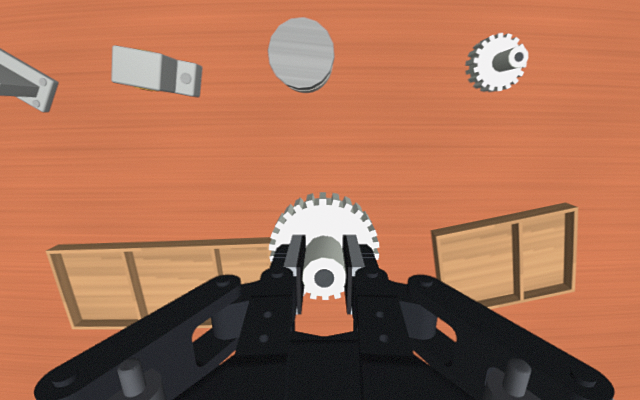

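Everything needed is in view. Tray_three spans (48,246) to behind the gear, with dividers at (124,250) and (215,245). Tray_two spans (432,230) to (577,205), with its divider at (515,222). The gear is held upright at (323,240).

```bash
cat >> h.py <<'E'
from scipy.optimize import minimize
def wallgrid(L,divs,res=.00025,half=.13):
    n=int(2*half/res);x=(np.arange(n)+.5)*res-half;X,Y=np.meshgrid(x,x);X,Y=X,Y
    w=(abs(X)<=L/2)&(abs(Y)<=.042)&((abs(X)>L/2-.003)|(abs(Y)>.039)|np.any([abs(X-d)<.0015 for d in divs],axis=0))
    return cv2.distanceTransform((~w).astype(np.uint8),cv2.DIST_L2,5)*res
def fit_tray(W,L,divs,c,yaw,zr=(.0115,.017)):
    G=wallgrid(L,divs);P=W[(W[...,2]>zr[0])&(W[...,2]<zr[1])]
    P=P[np.hypot(P[:,0]-c[0],P[:,1]-c[1])<.13]
    def loc(p,Q):
        a=p[2];d=Q[:,:2]-p[:2];return np.c_[d[:,0]*np.cos(a)+d[:,1]*np.sin(a),-d[:,0]*np.sin(a)+d[:,1]*np.cos(a)]
    l=loc([*c,np.radians(yaw)],P);P=P[(abs(l[:,0])<L/2+.012)&(abs(l[:,1])<.054)]
    def cost(p):
        i=((loc(p,P)+.13)/.00025).astype(int).clip(0,1039);return np.minimum(G[i[:,1],i[:,0]],.004).mean()*1e3
    best=min((minimize(cost,[c[0]+dx,c[1]+dy,np.radians(yaw+da)],method='Nelder-Mead',options=dict(initial_simplex=np.array([c[0]+dx,c[1]+dy,np.radians(yaw+da)])+np.vstack([np.zeros(3),np.diag([.004,.004,.04])]))) for dx in(-.003,.003) for dy in(-.003,.003) for da in(-2,0,2)),key=lambda r:r.fun)
    print(len(P),'tray',best.x[:2].round(4),np.degrees(best.x[2]).round(2),'mm err',best.fun.round(2));return best.x
E
python3 - <<'E'
from h import *
W=np.load('w3.npz')['W']
print(px2w.__name__,[W[v,u].round(3).tolist() for u,v in((100,290),(170,290),(470,265),(545,260))])
a=fit_tray(W,.204,[-.0295,.0515],(.636,-.143),91.8)
b=fit_tray(W,.123,[.011],(.613,.164),101.6)
for n,p,x in(('mid',a,.011),('wide',a,-.065),('nar',a,.076),('w2',b,-.0245),('n2',b,.0355)):
    print(n,(p[:2]+x*np.array([np.cos(p[2]),np.sin(p[2])])).round(4))
def blob(n,c,zr,r=.04):
    P=W[(np.hypot(W[...,0]-c[0],W[...,1]-c[1])<r)&(W[...,2]>zr[0])&(W[...,2]<zr[1])][:,:2].astype(np.float32)
    print(n,len(P),cv2.minAreaRect(P),cv2.minEnclosingCircle(P))
blob('gs',(.448,.133),(.031,.042));blob('jar',(.449,-.011),(.042,.052));blob('br',(.455,-.123),(.034,.043))
E
```

```text
px2w [[0.646, -0.212, 0.002], [0.645, -0.142, 0.001], [0.619, 0.139, 0.002], [0.615, 0.21, 0.002]]
1916 tray [ 0.6367 -0.142 ] 92.25 mm err 0.1
1862 tray [0.6136 0.167 ] 101.95 mm err 0.09
mid [ 0.6362 -0.131 ]
wide [ 0.6392 -0.2069]
nar [ 0.6337 -0.0661]
w2 [0.6187 0.143 ]
n2 [0.6063 0.2017]
gs 390 ((0.44832995533943176, 0.13332313299179077), (0.01368961576372385, 0.013755596242845058), 15.389663696289062) ((0.44857993721961975, 0.13351145386695862), 0.007295671850442886)
jar 3666 ((0.4491609036922455, -0.01009640097618103), (0.04079442471265793, 0.04030822217464447), 46.699562072753906) ((0.4489492177963257, -0.010077922604978085), 0.020979730412364006)
br 1917 ((0.45427998900413513, -0.12094702571630478), (0.03570178151130676, 0.024508938193321228), 78.76481628417969) ((0.45419374108314514, -0.12064232677221298), 0.020686091855168343)
```

Emit:
{"method": "arm_command", "body": {
  "targets": [
    [0,[-1,-1.7,0],[0,0,0]],
    [0,[-1,-1.7,0],[0,0,0]],
    [0,[-1,-1.7,0],[0,0,0]],
    [0,[-1,-1.7,0],[0,0,0]],
    [0,[-1,-1.7,0],[0,0,0]],
    [0,[-1,-1.7,0],[0,0,0]],
    [0,[-1,-1.7,0],[0,0,0]],
    [0,[-1.08,-1.84,0],[0,0,0]],
    [0,[0,0,2.5],[0,0,0]],
    [0,[0,0,2.5],[0,0,0]],
    [0,[0,0,1.5],[0,0,0]],
    [0,[0,0,0],[0,0,0]]
  ]
}}

```text
clock: 6.32
position: [0.6342, -0.1286, 0.0541]
eef_rot: [0.003, -3.136, -0.003]
contact_force: [-0.1, 0.7, -0.6]
opening: 0.221
finger_force: 29.9
```

```bash
python3 -c "
from h import *
plan([.6362,-.131,.0368],90)"
```

```text
t 6.3 pos [ 0.6342 -0.1286  0.0541] toolY yaw 90.09 open 0.221 F [-0.1  0.7 -0.6] ff 29.9 j7 [0.14 1.69]
turn deg [ 0.1  -0.33  0.09]
shift cm (after turn) [-0.2  -0.24  1.73]
```

Emit:
{"method": "arm_command", "body": {
  "targets": [
    [0,[-0.2,-0.24,0.6],[0,0,0]],
    [0,[0,0,0.5],[0,0,0]],
    [0,[0,0,0.3],[0,0,0]],
    [0,[0,0,0.2],[0,0,0]],
    [0,[0,0,0],[0,0,0]],
    [0,[0,0,0],[0,0,0]]
  ]
}}

```text
clock: 6.82
position: [0.6385, -0.1331, 0.0417]
eef_rot: [0.0, 3.141, -0.0]
contact_force: [-0.6, 0.6, -0.1]
opening: 0.228
finger_force: 29.9
```

```bash
python3 -c "
from h import *
plan([.6362,-.131,.0366],90)"
```

```text
t 6.8 pos [ 0.6385 -0.1331  0.0417] toolY yaw 89.99 open 0.228 F [-0.6  0.6 -0.1] ff 29.9 j7 [0.14 1.69]
turn deg [-0.    0.03 -0.01]
shift cm (after turn) [0.23 0.21 0.51]
```

Emit:
{"method": "arm_command", "body": {
  "targets": [
    [0,[0.23,0.21,0.2],[0,0,0]],
    [0,[0,0,0.1],[0,0,0]],
    [0,[0,0,0],[0,0,0]],
    [0,[0,0,0],[0,0,0]],
    [0,[0,0,0],[0,0,0]]
  ]
}}

```text
clock: 7.23
position: [0.6361, -0.1311, 0.0384]
eef_rot: [0.0, 3.141, -0.0]
contact_force: [-0.1, 0.4, -1.1]
opening: 0.221
finger_force: 29.9
```

```bash
python3 -c "
from h import *
plan([.6362,-.131,.0366],90)"
```

```text
t 7.2 pos [ 0.6361 -0.1311  0.0384] toolY yaw 89.99 open 0.221 F [-0.1  0.4 -1.1] ff 29.9 j7 [0.14 1.69]
turn deg [-0.    0.01 -0.01]
shift cm (after turn) [-0.01  0.01  0.18]
```

Emit:
{"method": "arm_command", "body": {
  "targets": [
    [0,[0,0,0.12],[0,0,0]],
    [0,[0,0,0.06],[0,0,0]],
    [0,[0,0,0],[0,0,0]],
    [0,[0,0,0],[0,0,0]],
    [0,[0,0,0],[0,0,0]]
  ]
}}

```text
clock: 7.65
position: [0.6361, -0.1311, 0.0365]
eef_rot: [0.0, 3.142, -0.0]
contact_force: [1.1, -0.6, 0.4]
opening: 0.219
finger_force: 30.1
```

Emit:
{"method": "arm_command", "body": {
  "targets": [
    [0,[0,0,0.05],[0,0,0]],
    [0,[0,0,0],[0,0,0]],
    [0,[0,0,0],[0,0,0]]
  ]
}}

```text
clock: 7.9
position: [0.6361, -0.1311, 0.0364]
eef_rot: [0.0, 3.141, -0.0]
contact_force: [-1.1, 0.2, 5.3]
opening: 0.224
finger_force: 31.7
```

Emit:
{"method": "arm_command", "body": {
  "targets": [
    [0,[0,0,0.05],[0,0,0]],
    [0,[0,0,0],[0,0,0]],
    [0,[0,0,0],[0,0,0]]
  ]
}}

```text
clock: 8.15
position: [0.6361, -0.1311, 0.0364]
eef_rot: [0.001, 3.141, -0.0]
contact_force: [-3.7, 1.2, 9.7]
opening: 0.223
finger_force: 33.2
```

Emit:
{"method": "arm_command", "body": {
  "targets": [
    [0.3,[0,0,0],[0,0,0]],
    [0.4,[0,0,0],[0,0,0]],
    [0.4,[0,0,0],[0,0,0]],
    [0.4,[0,0,-1],[0,0,0]],
    [0.4,[0,0,-3],[0,0,0]],
    [0.4,[0,0,-3],[0,0,0]],
    [0.4,[0,0,-2],[0,0,0]],
    [0.8,[1.8,1.2,0],[0,0,0]],
    [0.8,[1.9,1.2,0],[0,0,0]],
    [0.8,[1.9,1.2,0],[0,0,0]],
    [0.8,[1.9,1.2,0],[0,0,0]],
    [0.8,[1.9,1.2,0],[0,0,0]]
  ]
}}

```text
clock: 9.15
position: [0.5412, -0.0705, 0.1261]
eef_rot: [0.001, 3.141, 0.0]
contact_force: [0.3, 0.3, 0.1]
opening: 0.798
finger_force: 0.0
```

Emit:
{"method": "arm_command", "body": {
  "targets": [
    [0.8,[1.9,1.2,0],[0,0,0]],
    [0.8,[1.9,1.2,0],[0,0,0]],
    [0.8,[1.9,1.2,0],[0,0,0]],
    [0.8,[1.9,1.2,0],[0,0,0]],
    [0.8,[1.7,1.3,0],[0,0,0]],
    [0.8,[0,0,1.5],[0,0,0]],
    [0.8,[0,0,2],[0,0,0]],
    [0.8,[0,0,0],[0,0,0]],
    [0.8,[0,0,0],[0,0,0]],
    [0.8,[0,0,0],[0,0,0]]
  ]
}}

```text
clock: 9.98
position: [0.4495, -0.0102, 0.0912]
eef_rot: [0.001, 3.141, -0.0]
contact_force: [-0.6, -0.4, 0.4]
opening: 0.801
finger_force: 0.0
```

```bash
python3 -c "
from h import *
plan([.449,-.0101,.033],90)
W=cloud(grab('wrist'));P=W[(np.hypot(W[...,0]-.449,W[...,1]+.01)<.03)&(W[...,2]>.042)&(W[...,2]<.05)][:,:2].astype(np.float32);print(len(P),cv2.minEnclosingCircle(P))"
```

```text
t 10.0 pos [ 0.4495 -0.0102  0.0912] toolY yaw 89.97 open 0.801 F [-0.6 -0.4  0.4] ff 0.0 j7 [-0.08  1.48]
turn deg [-0.    0.02 -0.03]
shift cm (after turn) [0.05 0.01 5.82]
3395 ((0.44877856969833374, -0.010271726176142693), 0.02108875662088394)
```

Emit:
{"method": "arm_command", "body": {
  "targets": [
    [0.8,[0.05,0,2.5],[0,0,0]],
    [0.8,[0,0,2.4],[0,0,0]],
    [0.8,[0,0,1.2],[0,0,0]],
    [0.6,[0,0,0],[0,0,0]],
    [0,[0,0,0],[0,0,0]],
    [0,[0,0,0],[0,0,0]],
    [0,[0,0,0],[0,0,0]],
    [0,[0,0,0],[0,0,0]]
  ]
}}

```text
clock: 10.7
position: [0.4491, -0.01, 0.0304]
eef_rot: [0.001, 3.14, 0.0]
contact_force: [0.4, 0.2, -1.0]
opening: 0.486
finger_force: 30.4
```

Emit:
{"method": "arm_command", "body": {
  "targets": [
    [0,[0,0,-1],[0,0,0]],
    [0,[0,0,-2],[0,0,0]],
    [0,[0,0,-3],[0,0,0]],
    [0,[0,0,-3],[0,0,0]],
    [0,[-1,-1,0],[0,0,0]],
    [0,[-2,-2,0],[0,0,0]],
    [0,[-2,-2.1,0],[0,0,0]],
    [0,[-2,-2.1,0],[0,0,0]],
    [0,[-2,-2.1,0],[0,0,0]],
    [0,[-2,-2.1,0],[0,0,0]]
  ]
}}

```text
clock: 11.53
position: [0.5594, -0.1256, 0.1197]
eef_rot: [0.001, 3.141, -0.0]
contact_force: [1.2, 0.7, -0.3]
opening: 0.484
finger_force: 30.6
```

Emit:
{"method": "arm_command", "body": {
  "targets": [
    [0,[-2,-2.1,0],[0,0,0]],
    [0,[-2,-2.1,0],[0,0,0]],
    [0,[-2,-2.1,0],[0,0,0]],
    [0,[-2,-2.1,0],[0,0,0]],
    [0,[0,0,2],[0,0,0]],
    [0,[0,0,2],[0,0,0]],
    [0,[0,0,1],[0,0,0]],
    [0,[0,0,0],[0,0,0]],
    [0,[0,0,0],[0,0,0]],
    [0,[0,0,0],[0,0,0]],
    [0,[0,0,0],[0,0,0]]
  ]
}}

```text
clock: 12.45
position: [0.6392, -0.2081, 0.0709]
eef_rot: [0.0, 3.14, -0.001]
contact_force: [1.0, -0.3, -1.0]
opening: 0.484
finger_force: 30.6
```

```bash
python3 -c "
from h import *
plan([.6392,-.2069,.033],90)"
```

```text
t 12.4 pos [ 0.6392 -0.2081  0.0709] toolY yaw 90.0 open 0.484 F [ 1.  -0.3 -1. ] ff 30.6 j7 [0.26 1.8 ]
turn deg [-0.03  0.11 -0.  ]
shift cm (after turn) [0.   0.12 3.79]
```

Emit:
{"method": "arm_command", "body": {
  "targets": [
    [0,[0,0.12,1.5],[0,0,0]],
    [0,[0,0,1.2],[0,0,0]],
    [0,[0,0,0.6],[0,0,0]],
    [0,[0,0,0.2],[0,0,0]],
    [0,[0,0,0],[0,0,0]],
    [0,[0,0,0],[0,0,0]],
    [0,[0,0,0.1],[0,0,0]],
    [0,[0,0,0.05],[0,0,0]],
    [0,[0,0,0],[0,0,0]],
    [0,[0,0,0],[0,0,0]]
  ]
}}

```text
clock: 13.28
position: [0.6388, -0.207, 0.0334]
eef_rot: [0.0, 3.141, -0.0]
contact_force: [0.1, -0.9, 0.6]
opening: 0.481
finger_force: 30.8
```

Emit:
{"method": "arm_command", "body": {
  "targets": [
    [0,[0,0,0.1],[0,0,0]],
    [0,[0,0,0.05],[0,0,0]],
    [0,[0,0,0],[0,0,0]],
    [0,[0,0,0],[0,0,0]],
    [0,[0,0,0],[0,0,0]]
  ]
}}

```text
clock: 13.7
position: [0.6389, -0.207, 0.0333]
eef_rot: [0.001, 3.14, -0.001]
contact_force: [-4.2, 1.2, 14.8]
opening: 0.483
finger_force: 32.1
```

Emit:
{"method": "arm_command", "body": {
  "targets": [
    [0.55,[0,0,0],[0,0,0]],
    [0.65,[0,0,0],[0,0,0]],
    [0.65,[0,0,0],[0,0,0]],
    [0.65,[0,0,-1],[0,0,0]],
    [0.65,[0,0,-3],[0,0,0]],
    [0.65,[0,0,-3],[0,0,0]],
    [0.65,[0,0,-2],[0,0,0]],
    [0.65,[1.8,0.8,0],[0,0,0]],
    [0.65,[1.8,0.9,0],[0,0,0]],
    [0.65,[1.8,0.9,0],[0,0,0]],
    [0.65,[1.8,0.9,0],[0,0,0]],
    [0.65,[1.8,0.9,0],[0,0,0]]
  ]
}}

```text
clock: 14.7
position: [0.5478, -0.1625, 0.1222]
eef_rot: [0.0, 3.141, -0.0]
contact_force: [0.3, -0.6, 0.0]
opening: 0.649
finger_force: 0.0
```

Emit:
{"method": "arm_command", "body": {
  "targets": [
    [0.65,[1.9,0.8,0],[0,0,0]],
    [0.65,[1.9,0.8,0],[0,0,0]],
    [0.65,[1.9,0.9,0],[0,0,0]],
    [0.65,[1.9,0.9,0],[0,0,0]],
    [0.65,[1.9,0.8,0],[0,0,0]],
    [0.65,[0,0,0],[0,0,6.3]],
    [0.65,[0,0,0],[0,0,6.3]],
    [0.65,[0,0,0],[0,0,6.3]],
    [0.65,[0,0,0],[0,0,6.3]],
    [0.65,[0,0,0],[0,0,6.3]],
    [0.65,[0,0,0],[0,0,6.3]],
    [0.65,[0,0,0],[0,0,6.3]]
  ]
}}

```text
clock: 15.7
position: [0.4538, -0.1207, 0.1221]
eef_rot: [1.187, 2.908, 0.001]
contact_force: [-0.3, -0.3, 0.8]
opening: 0.649
finger_force: 0.0
```

Emit:
{"method": "arm_command", "body": {
  "targets": [
    [0.65,[0,0,0],[0,0,6.3]],
    [0.65,[0,0,0],[0,0,6.3]],
    [0.65,[0,0,0],[0,0,6.3]],
    [0.65,[0,0,0],[0,0,6.3]],
    [0.65,[0,0,0],[0,0,6.3]],
    [0.65,[0,0,0],[0,0,6.3]],
    [0.65,[0,0,0],[0,0,6.3]],
    [0.65,[0,0,0],[0,0,6.4]],
    [0.65,[0,0,0],[0,0,6.4]],
    [0.65,[0,0,0],[0,0,0]],
    [0.65,[0,0,0],[0,0,0]],
    [0.65,[0,0,0],[0,0,0]]
  ]
}}

```text
clock: 16.7
position: [0.4537, -0.1206, 0.1217]
eef_rot: [2.42, 2.003, 0.001]
contact_force: [0.4, -0.0, 0.1]
opening: 0.651
finger_force: 0.0
```

```bash
python3 -c "
from h import *
W=cloud(grab('wrist','w4.png'));P=W[(np.hypot(W[...,0]-.4543,W[...,1]+.1209)<.035)&(W[...,2]>.033)&(W[...,2]<.042)][:,:2].astype(np.float32);print(len(P),cv2.minAreaRect(P))
plan([.4543,-.1209,.033],-11.2)"
```

```text
1462 ((0.4541703164577484, -0.12046217918395996), (0.03375544399023056, 0.024038322269916534), 79.19062042236328)
t 16.8 pos [ 0.4536 -0.1207  0.1217] toolY yaw -10.83 open 0.652 F [ 0.2 -0.4 -0.7] ff 0.0 j7 [-0.19  0.44]
turn deg [ 0.01 -0.02  0.37]
shift cm (after turn) [-0.01  0.07  8.87]
```

View pics/w4.png

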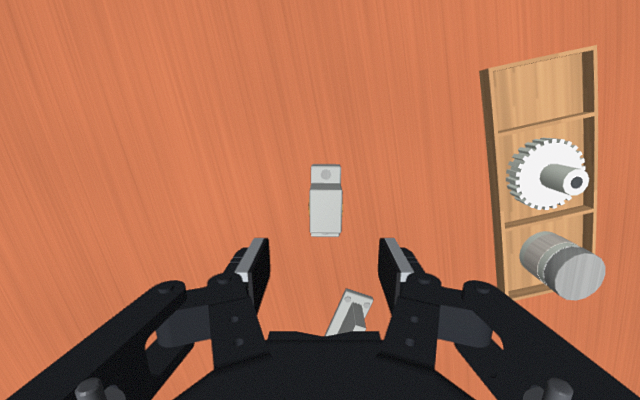

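The large gear (545,175) and jar (562,265) stand upright in their bays. The bearing at (326,200) is square between the fingers and the narrow bay is empty.

Emit:
{"method": "arm_command", "body": {
  "targets": [
    [0.65,[0,0.06,3],[0,0,0]],
    [0.65,[0,0,3],[0,0,0]],
    [0.65,[0,0,2],[0,0,0]],
    [0.65,[0,0,1.05],[0,0,0]],
    [0.5,[0,0,0],[0,0,0]],
    [0,[0,0,0],[0,0,0]],
    [0,[0,0,0],[0,0,0]],
    [0,[0,0,0],[0,0,0]],
    [0,[0,0,0],[0,0,0]],
    [0,[0,0,0],[0,0,0]],
    [0,[0,0,0],[0,0,0]]
  ]
}}

```text
clock: 17.67
position: [0.4545, -0.1208, 0.0316]
eef_rot: [2.423, 1.998, 0.001]
contact_force: [-0.7, -0.4, 8.0]
opening: 0.277
finger_force: 30.3
```

Emit:
{"method": "arm_command", "body": {
  "targets": [
    [0,[0,0,-1],[0,0,0]],
    [0,[0,0,-2],[0,0,0]],
    [0,[0,0,-3],[0,0,0]],
    [0,[0,0,-3],[0,0,0]],
    [0,[0,0,0],[0,0,6.4]],
    [0,[0,0,0],[0,0,6.4]],
    [0,[0,0,0],[0,0,6.4]],
    [0,[0,0,0],[0,0,6.4]],
    [0,[0,0,0],[0,0,6.4]],
    [0,[0,0,0],[0,0,6.4]],
    [0,[0,0,0],[0,0,6.4]],
    [0,[0,0,0],[0,0,6.4]]
  ]
}}

```text
clock: 18.67
position: [0.4541, -0.1207, 0.1212]
eef_rot: [-3.051, -0.747, -0.001]
contact_force: [0.0, 0.6, -1.1]
opening: 0.275
finger_force: 29.6
```

Emit:
{"method": "arm_command", "body": {
  "targets": [
    [0,[0,0,0],[0,0,6.4]],
    [0,[0,0,0],[0,0,6.4]],
    [0,[0,0,0],[0,0,6.4]],
    [0,[0,0,0],[0,0,6.5]],
    [0,[1.5,-0.3,0],[0,0,0]],
    [0,[2,-0.5,0],[0,0,0]],
    [0,[2,-0.5,0],[0,0,0]],
    [0,[2,-0.5,0],[0,0,0]],
    [0,[2,-0.5,0],[0,0,0]],
    [0,[2,-0.5,0],[0,0,0]],
    [0,[2,-0.5,0],[0,0,0]],
    [0,[2,-0.5,0],[0,0,0]]
  ]
}}

```text
clock: 19.67
position: [0.6084, -0.0765, 0.121]
eef_rot: [-3.141, -0.058, 0.001]
contact_force: [-0.4, 0.2, -1.4]
opening: 0.28
finger_force: 29.6
```

Emit:
{"method": "arm_command", "body": {
  "targets": [
    [0,[2,-0.5,0],[0,0,0]],
    [0,[0.6,-0.4,1],[0,0,0]],
    [0,[0,0,2],[0,0,0]],
    [0,[0,0,2],[0,0,0]],
    [0,[0,0,0],[0,0,0]],
    [0,[0,0,0],[0,0,0]],
    [0,[0,0,0],[0,0,0]],
    [0,[0,0,0],[0,0,0]]
  ]
}}

```text
clock: 20.33
position: [0.6336, -0.0678, 0.0722]
eef_rot: [3.141, 0.057, 0.002]
contact_force: [-0.1, -0.3, -0.5]
opening: 0.272
finger_force: 29.6
```

```bash
python3 -c "
from h import *
plan([.6337,-.0661,.034],-87.75)"
```

```text
t 20.3 pos [ 0.6336 -0.0678  0.0722] toolY yaw -87.94 open 0.272 F [-0.1 -0.3 -0.5] ff 29.6 j7 [-0.43 -0.74]
turn deg [ 0.02 -0.08 -0.19]
shift cm (after turn) [ 0.01 -0.17  3.82]
```

Emit:
{"method": "arm_command", "body": {
  "targets": [
    [0,[0,-0.17,1.5],[0,0,-0.2]],
    [0,[0,0,1.2],[0,0,0]],
    [0,[0,0,0.6],[0,0,0]],
    [0,[0,0,0.2],[0,0,0]],
    [0,[0,0,0],[0,0,0]],
    [0,[0,0,0],[0,0,0]],
    [0,[0,0,0.1],[0,0,0]],
    [0,[0,0,0.05],[0,0,0]],
    [0,[0,0,0],[0,0,0]],
    [0,[0,0,0],[0,0,0]]
  ]
}}

```text
clock: 21.17
position: [0.6334, -0.0658, 0.0347]
eef_rot: [3.141, 0.063, 0.001]
contact_force: [-0.3, -0.6, 2.8]
opening: 0.276
finger_force: 29.8
```

Emit:
{"method": "arm_command", "body": {
  "targets": [
    [0,[0,0,0.1],[0,0,0]],
    [0,[0,0,0.05],[0,0,0]],
    [0,[0,0,0],[0,0,0]],
    [0,[0,0,0],[0,0,0]],
    [0,[0,0,0],[0,0,0]]
  ]
}}

```text
clock: 21.58
position: [0.6334, -0.0659, 0.0347]
eef_rot: [-3.14, -0.062, -0.002]
contact_force: [-5.3, 1.9, 17.1]
opening: 0.274
finger_force: 32.0
```

Emit:
{"method": "arm_command", "body": {
  "targets": [
    [0.35,[0,0,0],[0,0,0]],
    [0.42,[0,0,0],[0,0,0]],
    [0.42,[0,0,0],[0,0,0]],
    [0.42,[0,0,-1],[0,0,0]],
    [0.42,[0,0,-3],[0,0,0]],
    [0.42,[0,0,-3],[0,0,0]],
    [0.42,[0,0,-2],[0,0,0]],
    [0.42,[-1.4,-1.7,0],[0,0,0]],
    [0.42,[-1.5,-1.7,0],[0,0,0]],
    [0.42,[-1.5,-1.7,0],[0,0,0]],
    [0.42,[-1.5,-1.7,0],[0,0,0]],
    [0.42,[-1.5,-1.7,0],[0,0,0]]
  ]
}}

```text
clock: 22.58
position: [0.5552, 0.0169, 0.1236]
eef_rot: [-3.141, -0.062, -0.0]
contact_force: [0.4, 0.2, 0.0]
opening: 0.421
finger_force: 0.0
```

Emit:
{"method": "arm_command", "body": {
  "targets": [
    [0.42,[-1.5,-1.7,0],[0,0,0]],
    [0.42,[-1.5,-1.7,0],[0,0,0]],
    [0.42,[-1.5,-1.7,0],[0,0,0]],
    [0.42,[-1.5,-1.7,0],[0,0,0]],
    [0.42,[-1.5,-1.8,0],[0,0,0]],
    [0.42,[-1.5,-1.8,0],[0,0,0]],
    [0.42,[-1.3,-1.7,0],[0,0,0]],
    [0.42,[0,0,2],[0,0,0]],
    [0.42,[0,0,0],[0,0,0]],
    [0.42,[0,0,0],[0,0,0]],
    [0.42,[0,0,0],[0,0,0]]
  ]
}}

```text
clock: 23.5
position: [0.4489, 0.1323, 0.1037]
eef_rot: [3.141, 0.061, 0.001]
contact_force: [-0.6, 0.8, -0.5]
opening: 0.42
finger_force: 0.0
```

```bash
python3 -c "
from h import *
W=cloud(grab('wrist','w5.png'));P=W[(np.hypot(W[...,0]-.4485,W[...,1]-.1335)<.012)&(W[...,2]>.031)&(W[...,2]<.04)][:,:2].astype(np.float32);c=cv2.minEnclosingCircle(P);print(len(P),c)
plan([*c[0],.033],-87.75)"
```

```text
324 ((0.4483785927295685, 0.1341463029384613), 0.007240269798785448)
t 23.6 pos [0.449  0.1323 0.1038] toolY yaw -87.8 open 0.42 F [-0.8 -0.5  0.6] ff 0.0 j7 [-0.98 -0.95]
turn deg [ 0.01 -0.06 -0.05]
shift cm (after turn) [-0.06 -0.19  7.08]
```

View pics/w5.png

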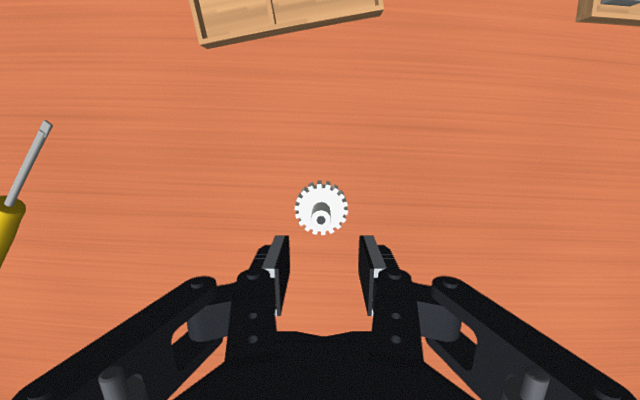

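Emit:
{"method": "arm_command", "body": {
  "targets": [
    [0.42,[-0.06,-0.19,2.5],[0,0,0]],
    [0.42,[0,0,2.5],[0,0,0]],
    [0.42,[0,0,1.3],[0,0,0]],
    [0.42,[0,0,0.7],[0,0,0]],
    [0.42,[0,0,0],[0,0,0]],
    [0,[0,0,0],[0,0,0]],
    [0,[0,0,0],[0,0,0]],
    [0,[0,0,0],[0,0,0]],
    [0,[0,0,0],[0,0,0]],
    [0,[0,0,0],[0,0,0]],
    [0,[0,0,0],[0,0,0]]
  ]
}}

```text
clock: 24.47
position: [0.4483, 0.1345, 0.0336]
eef_rot: [3.14, 0.062, 0.003]
contact_force: [0.4, -2.5, 5.5]
opening: 0.145
finger_force: 29.5
```

Emit:
{"method": "arm_command", "body": {
  "targets": [
    [0,[0,0,-1],[0,0,0]],
    [0,[0,0,-2],[0,0,0]],
    [0,[0,0,-3],[0,0,0]],
    [0,[0,0,-2],[0,0,0]],
    [0,[1,0,0],[0,0,0]],
    [0,[2,0,0],[0,0,0]],
    [0,[2,0,0],[0,0,0]],
    [0,[2,0,0],[0,0,0]],
    [0,[2,0,0],[0,0,0]],
    [0,[2,0,0],[0,0,0]],
    [0,[2,0,0],[0,0,0]],
    [0,[2,-0.2,0],[0,0,0]]
  ]
}}

```text
clock: 25.47
position: [0.5981, 0.1429, 0.1125]
eef_rot: [3.141, 0.063, -0.001]
contact_force: [0.2, -0.3, -1.1]
opening: 0.151
finger_force: 29.3
```

Emit:
{"method": "arm_command", "body": {
  "targets": [
    [0,[2,0,0],[0,0,0]],
    [0,[0,0,2],[0,0,0]],
    [0,[0,0,2],[0,0,0]],
    [0,[0,0,0],[0,0,0]],
    [0,[0,0,0],[0,0,0]],
    [0,[0,0,0],[0,0,0]],
    [0,[0,0,0],[0,0,0]]
  ]
}}

```text
clock: 26.05
position: [0.6178, 0.1437, 0.0741]
eef_rot: [-3.141, -0.063, -0.002]
contact_force: [-0.2, 0.5, -0.6]
opening: 0.148
finger_force: 29.3
```

```bash
python3 -c "
from h import *
plan([.6187,.143,.037],-87.75)"
```

```text
t 26.1 pos [0.6178 0.1437 0.0741] toolY yaw -87.71 open 0.148 F [-0.2  0.5 -0.6] ff 29.3 j7 [-0.77 -1.07]
turn deg [-0.01 -0.08  0.04]
shift cm (after turn) [0.09 0.08 3.71]
```

Emit:
{"method": "arm_command", "body": {
  "targets": [
    [0,[0.09,0.08,1.5],[0,0,0]],
    [0,[0,0,1.2],[0,0,0]],
    [0,[0,0,0.6],[0,0,0]],
    [0,[0,0,0.2],[0,0,0]],
    [0,[0,0,0],[0,0,0]],
    [0,[0,0,0],[0,0,0]],
    [0,[0,0,0.1],[0,0,0]],
    [0,[0,0,0.05],[0,0,0]],
    [0,[0,0,0],[0,0,0]],
    [0,[0,0,0],[0,0,0]]
  ]
}}

```text
clock: 26.88
position: [0.6183, 0.143, 0.0367]
eef_rot: [-3.141, -0.063, -0.001]
contact_force: [-0.6, -0.4, 3.3]
opening: 0.151
finger_force: 29.5
```

Emit:
{"method": "arm_command", "body": {
  "targets": [
    [0,[0,0,0.1],[0,0,0]],
    [0,[0,0,0.05],[0,0,0]],
    [0,[0,0,0],[0,0,0]],
    [0,[0,0,0],[0,0,0]],
    [0,[0,0,0],[0,0,0]]
  ]
}}

```text
clock: 27.3
position: [0.6184, 0.1429, 0.0366]
eef_rot: [-3.14, -0.062, -0.002]
contact_force: [-6.2, 1.0, 16.9]
opening: 0.153
finger_force: 30.9
```

Emit:
{"method": "arm_command", "body": {
  "targets": [
    [0.25,[0,0,0],[0,0,0]],
    [0.35,[0,0,0],[0,0,0]],
    [0.35,[0,0,0],[0,0,0]],
    [0.35,[0,0,-1],[0,0,0]],
    [0.35,[0,0,-3],[0,0,0]],
    [0.35,[0,0,-3],[0,0,0]],
    [0.35,[0,0,-2.5],[0,0,0]],
    [0.35,[-1.1,2.4,0],[0,0,0]],
    [0.35,[-1.1,2.4,0],[0,0,0]],
    [0.35,[-1.1,2.4,0],[0,0,0]],
    [0.35,[-1.1,2.4,0],[0,0,0]],
    [0.35,[-1.1,2.4,0],[0,0,0]]
  ]
}}

```text
clock: 28.3
position: [0.5674, 0.0199, 0.1305]
eef_rot: [3.141, 0.063, 0.0]
contact_force: [-0.2, -0.1, 0.3]
opening: 0.349
finger_force: 0.0
```

Emit:
{"method": "arm_command", "body": {
  "targets": [
    [0.35,[-1.1,2.4,0],[0,0,0]],
    [0.35,[-1.1,2.4,0],[0,0,0]],
    [0.35,[-1.1,2.4,0],[0,0,0]],
    [0.35,[-1.1,2.4,0],[0,0,0]],
    [0.35,[-1.1,2.4,0],[0,0,0]],
    [0.35,[-1.1,2.4,0],[0,0,0]],
    [0.35,[-1.2,2.4,0],[0,0,0]],
    [0.35,[-1.2,2.4,0],[0,0,0]],
    [0.35,[-1.2,2.4,0],[0,0,0]],
    [0.35,[-1.2,2.4,0],[0,0,0]],
    [0.35,[-1.2,2.1,0],[0,0,0]],
    [0.35,[0,0,0],[0,0,-6.1]]
  ]
}}

```text
clock: 29.3
position: [0.4499, -0.2498, 0.131]
eef_rot: [3.131, 0.217, -0.001]
contact_force: [-0.4, 0.4, -0.1]
opening: 0.352
finger_force: 0.0
```

Emit:
{"method": "arm_command", "body": {
  "targets": [
    [0.35,[0,0,0],[0,0,-6.2]],
    [0.35,[0,0,0],[0,0,-6.2]],
    [0.35,[0,0,0],[0,0,-6.2]],
    [0.35,[0,0,0],[0,0,-6.2]],
    [0.35,[0,0,0],[0,0,-6.2]],
    [0.35,[0,0,0],[0,0,-6.2]],
    [0.35,[0,0,0],[0,0,-6.2]],
    [0.35,[0,0,0],[0,0,-6.2]],
    [0.35,[0,0,0],[0,0,0]],
    [0.35,[0,0,0],[0,0,0]],
    [0.35,[0,0,0],[0,0,0]]
  ]
}}

```text
clock: 30.22
position: [0.4524, -0.245, 0.1302]
eef_rot: [2.751, 1.517, -0.0]
contact_force: [-0.8, -1.1, -0.2]
opening: 0.348
finger_force: 0.0
```

```bash
python3 -c "
from h import *
W=cloud(grab('wrist','w6.png'));P=W[(np.hypot(W[...,0]-.453,W[...,1]+.245)<.035)&(W[...,2]>.034)&(W[...,2]<.044)][:,:2].astype(np.float32);c=cv2.minAreaRect(P);print(len(P),c)
plan([*c[0],.033],c[2] if c[1][0]<c[1][1] else c[2]+90)"
```

```text
786 ((0.4525071084499359, -0.24272465705871582), (0.045964159071445465, 0.00979120098054409), 58.019752502441406)
t 30.3 pos [ 0.4525 -0.2449  0.1301] toolY yaw -32.19 open 0.35 F [ 0.6  0.9 -1.1] ff 0.0 j7 [0.03 0.33]
turn deg [ 0.    0.01 -0.21]
shift cm (after turn) [ 0.19 -0.12  9.71]
```

View pics/w6.png

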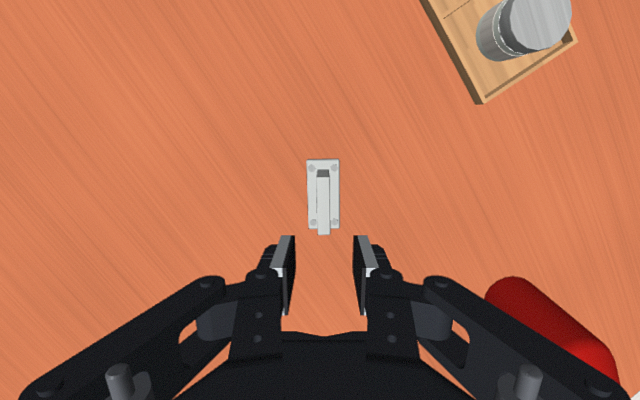

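The end cap at (323,195) is square and ready to grip; the red bottle is well clear.

Emit:
{"method": "arm_command", "body": {
  "targets": [
    [0.35,[0.19,-0.12,3],[0,0,-0.2]],
    [0.35,[0,0,3],[0,0,0]],
    [0.35,[0,0,2.5],[0,0,0]],
    [0.35,[0,0,1.2],[0,0,0]],
    [0.35,[0,0,0],[0,0,0]],
    [0,[0,0,0],[0,0,0]],
    [0,[0,0,0],[0,0,0]],
    [0,[0,0,0],[0,0,0]],
    [0,[0,0,0],[0,0,0]],
    [0,[0,0,0],[0,0,0]],
    [0,[0,0,0],[0,0,0]]
  ]
}}

```text
clock: 31.18
position: [0.4529, -0.2427, 0.0336]
eef_rot: [2.744, 1.527, 0.001]
contact_force: [-0.5, 0.9, 4.9]
opening: 0.105
finger_force: 34.6
```

Emit:
{"method": "arm_command", "body": {
  "targets": [
    [0,[0,0,-1],[0,0,0]],
    [0,[0,0,-2],[0,0,0]],
    [0,[0,0,-3],[0,0,0]],
    [0,[0,0,-3],[0,0,0]],
    [0,[0,0,0],[0,0,6.5]],
    [0,[0,0,0],[0,0,6.5]],
    [0,[0,0,0],[0,0,6.5]],
    [0,[0,0,0],[0,0,6.5]],
    [0,[0,0,0],[0,0,6.6]],
    [0,[0,0,0],[0,0,6.6]],
    [0,[0,0,0],[0,0,6.6]]
  ]
}}

```text
clock: 32.1
position: [0.4526, -0.2425, 0.1239]
eef_rot: [-3.124, -0.33, -0.001]
contact_force: [-0.1, 0.9, -2.0]
opening: 0.109
finger_force: 33.8
```

Emit:
{"method": "arm_command", "body": {
  "targets": [
    [0,[0.8,-1.3,0],[0,0,0]],
    [0,[1.3,-2.2,0],[0,0,0]],
    [0,[1.3,-2.2,0],[0,0,0]],
    [0,[1.3,-2.2,0],[0,0,0]],
    [0,[1.3,-2.2,0],[0,0,0]],
    [0,[1.3,-2.2,0],[0,0,0]],
    [0,[1.3,-2.2,0],[0,0,0]],
    [0,[1.3,-2.2,0],[0,0,0]],
    [0,[1.3,-2.2,0],[0,0,0]],
    [0,[1.3,-2.2,0],[0,0,0]],
    [0,[1.3,-2.2,0],[0,0,0]],
    [0,[1.3,-2.2,0],[0,0,0]]
  ]
}}

```text
clock: 33.1
position: [0.5454, 0.0403, 0.1238]
eef_rot: [-3.123, -0.339, -0.0]
contact_force: [0.4, -1.2, -0.7]
opening: 0.111
finger_force: 33.7
```

Emit:
{"method": "arm_command", "body": {
  "targets": [
    [0,[1.3,-2.2,0],[0,0,0]],
    [0,[1.3,-2.2,0],[0,0,0]],
    [0,[1.3,-2.2,0],[0,0,0]],
    [0,[1.3,-2.2,0],[0,0,0]],
    [0,[1.3,-2.2,0],[0,0,0]],
    [0,[1.3,-2.2,0],[0,0,0]],
    [0,[1.3,-1.6,0],[0,0,0]],
    [0,[0,0,0],[0,0,0]],
    [0,[0,0,0],[0,0,0]],
    [0,[0,0,0],[0,0,0]]
  ]
}}

```text
clock: 33.93
position: [0.6021, 0.2022, 0.1235]
eef_rot: [3.123, 0.338, -0.0]
contact_force: [-0.3, -0.2, -0.7]
opening: 0.109
finger_force: 33.7
```

```bash
python3 -c "
from h import *
plan([.6063,.2017,.036],-78.05)"
```

```text
t 33.9 pos [0.6021 0.2022 0.1235] toolY yaw -77.64 open 0.109 F [-0.3 -0.2 -0.7] ff 33.7 j7 [-0.88 -1.06]
turn deg [0.03 0.01 0.41]
shift cm (after turn) [0.4  0.13 8.75]
```

Emit:
{"method": "arm_command", "body": {
  "targets": [
    [0,[0.4,0.13,2],[0,0,0.4]],
    [0,[0,0,2.5],[0,0,0]],
    [0,[0,0,2],[0,0,0]],
    [0,[0,0,1],[0,0,0]],
    [0,[0,0,0],[0,0,0]],
    [0,[0,0,0],[0,0,0]],
    [0,[0,0,0],[0,0,0]]
  ]
}}

```text
clock: 34.52
position: [0.6074, 0.2019, 0.0494]
eef_rot: [3.124, 0.327, 0.003]
contact_force: [0.2, -0.2, -0.9]
opening: 0.107
finger_force: 33.7
```

Emit:
{"method": "arm_command", "body": {
  "targets": [
    [0,[0,0,0.6],[0,0,0]],
    [0,[0,0,0.3],[0,0,0]],
    [0,[0,0,0.1],[0,0,0]],
    [0,[0,0,0.05],[0,0,0]],
    [0,[0,0,0],[0,0,0]],
    [0,[0,0,0],[0,0,0]],
    [0,[0,0,0],[0,0,0]]
  ]
}}

```text
clock: 35.1
position: [0.6067, 0.2025, 0.0376]
eef_rot: [3.124, 0.328, 0.0]
contact_force: [-0.2, 0.5, -1.5]
opening: 0.106
finger_force: 33.7
```

Emit:
{"method": "arm_command", "body": {
  "targets": [
    [0,[0,0,0.1],[0,0,0]],
    [0,[0,0,0.05],[0,0,0]],
    [0,[0,0,0.05],[0,0,0]],
    [0,[0,0,0],[0,0,0]],
    [0,[0,0,0],[0,0,0]],
    [0,[0,0,0],[0,0,0]]
  ]
}}

```text
clock: 35.6
position: [0.6068, 0.2024, 0.0366]
eef_rot: [-3.124, -0.328, -0.001]
contact_force: [-3.3, -0.6, 11.2]
opening: 0.11
finger_force: 35.4
```

Emit:
{"method": "arm_command", "body": {
  "targets": [
    [0.18,[0,0,0],[0,0,0]],
    [0.3,[0,0,0],[0,0,0]],
    [0.3,[0,0,0],[0,0,0]],
    [0.3,[0,0,-1],[0,0,0]],
    [0.3,[0,0,-3],[0,0,0]],
    [0.3,[0,0,-3],[0,0,0]],
    [0.3,[0,0,-3],[0,0,0]],
    [0.3,[0,0,-3],[0,0,0]],
    [0.3,[-1.5,2,-1],[0,0,0]],
    [0.3,[-1.5,2,0],[0,0,0]],
    [0.3,[-1.5,2,0],[0,0,0]],
    [0.3,[-1.5,2,0],[0,0,0]]
  ]
}}

```text
clock: 36.6
position: [0.564, 0.1108, 0.1764]
eef_rot: [-3.124, -0.328, -0.001]
contact_force: [-0.5, -0.4, -0.3]
opening: 0.3
finger_force: 0.0
```

Emit:
{"method": "arm_command", "body": {
  "targets": [
    [0.3,[-1.5,2,-1],[0,0,0]],
    [0.3,[-1.5,2,-1],[0,0,0]],
    [0.3,[-1.5,2,-1],[0,0,0]],
    [0.3,[-1.5,2,-1],[0,0,0]],
    [0.3,[0,0,0],[0,0,0]],
    [0.3,[0,0,0],[0,0,0]],
    [0.3,[0,0,0],[0,0,0]]
  ]
}}

```text
clock: 37.18
position: [0.5227, 0.0216, 0.2157]
eef_rot: [-3.124, -0.328, -0.001]
contact_force: [-0.5, 0.1, 0.4]
opening: 0.299
finger_force: 0.0
```

```bash
python3 - <<'E'
from h import *
plan()
w=grab('wrist')['image'];s=grab('side')['image']
cv2.imwrite('pics/fin.png',np.vstack([cv2.resize(w,(480,300)),cv2.resize(s[120:270,190:430],(480,300))])[:,:,::-1])
E
```

```text
t 37.2 pos [0.5227 0.0216 0.2157] toolY yaw -78.0 open 0.299 F [-0.5  0.1  0.4] ff 0.0 j7 [-0.76 -0.85]
```

View pics/fin.png

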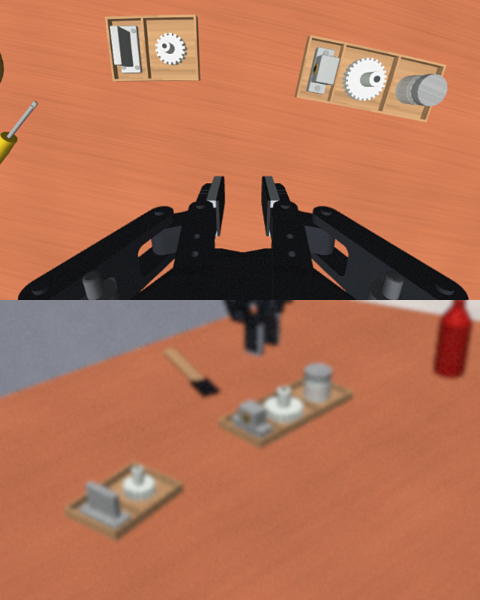

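All five parts stand upright in the right bays. Tray_two is at (152,48) with the cap on the left and the small gear on the right. Tray_three is at (370,78) with the bearing, large gear and jar in order. Handing in.

```bash
python3 -c "
from workcell import arm
print(arm.close_job())"
```

```text
the job is handed in; nothing more can be done
None
```

Both kits are made up and the job is handed in at about 37 s on the robot's clock: all five parts look upright in their correct bays in the final pictures, and the arm never went near the two bottles or the screwdriver.

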